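Lock a capped pipe sleeve in the clamping jig

ROBOT

A 6-joint arm with a two-finger parallel gripper is mounted at the origin on the work surface. World frame = base frame: x ahead of the robot, y to its left, z up, the work surface at z = 0. Lengths are in m, angles in rad, forces in N, time in s.
With the tool pointing down it reaches from about 0.425 to 0.95 m from the base axis. Payload 3.5 kg.
Tool frame: the origin (TCP) lies midway between the tips of the shut fingers; the grasp point (between the pads) lies 19 mm behind it; z points along the fingers, y is the direction in which the jaws open and shut (so a half turn about z gives the same grasp; the last joint's range is limited). The gripper opens to 85 mm and grips with 20 to 120 N. Pads are 22 mm wide; open, the fingers measure 114 mm over their backs; the gripper's body (76 mm by 85 mm) begins 54 mm behind the grasp point. The pads swing forward as they close: fully open they stand 13 mm farther back than shut.
Start: joints at [1.08, 0.286, 1.577, -0, 1.279, -0.15], TCP at [0.226, 0.636, 0.231] pointing down, gripper open.
Joint ranges: [-2.77, 2.77], [-0.9, 2.22], [0.21, 2.48], [-1.53, 4.67], [0.24, 2.81], [-2.84, 2.84]. Speed limits (rad/s): [2.79, 2.79, 3.14, 3.14, 3.14, 3.14].

INTERFACE

Orientations are given as a unit quaternion [x, y, z, w].
In Python, from plant import ctrl gives the robot as it stands.
- The arm moves only by the tool apply_moves, never from a script. Its argument "moves" is a list that holds one entry, the list of rows, each a list of 7 numbers: the shift along the tool's x, y, z in m, then the turn, a rotation vector about the tool's x, y, z in degrees, then the gripper's target within -1 to 1 (shut at 1, half-way at 0, fully open at -1). In form: [[[tx, ty, tz, ax, ay, az, hand], ...]]. A call has 1 to 12 rows; each row shifts and turns the pose as measured when the row begins, along the tool's axes as they then stand; what a row does not reach is not made up. A row lasts 1/10 s, in which the tool goes at most 50 mm and 8.59 degrees, less where a joint would pass 70% of its speed; a pose out of reach is approached as far as the arm can. A call with a gripper value outside its range is refused whole. The fingers move at their own pace and stop on an object; "force" is the grip in N (left out, the last holds). Time passes only in rows, so rows that do not move let the fingers close. It gives the time, the measured TCP pose, the force and the opening at its end, in the units of the state.
- ctrl.get_state(): the state, without advancing time (a new reading comes with each control period).
- ctrl.read_camera(name): name is "side" or "top" or "wrist"; returns the picture (480x640x3 uint8, red, green, blue); there is no depth.
- ctrl.get_calibration(name): a dict with "camera_matrix" (3x3 intrinsics, pixels), "cam_to_world" (4x4, takes a point from camera to world coordinates). Camera axes: x right, y up, looking along -z (the intrinsics and any distortion apply to the point x, -y, -z); pixel columns grow to the right and rows downward; lengths in m; the calibration is good to about 2 mm. A picture is of the moment at which its call begins: read the wrist's pose just before it. get_calibration takes no time and is no camera call; for the wrist camera it gives the pose at the moment of the call.
- ctrl.sign_off(): hands the job in, once; it reports no verdict.
The state is a dict: "time": time; "qpos": joint angles; "dq": joint speeds; "joint_efforts": joint torques, N m; "eef_pos": TCP position; "tcp_rot": TCP orientation; "contact_force": force on the tool from outside, world axes, zero at the start; "wrist_torque": the same for the moment, N m; "opening": opening from 0.0 (shut) to 1.0 (fully open).
Only numpy, scipy, OpenCV 4.12 (cv2) and the standard library are available. Lean on these libraries where they do the work, as an engineer would, in place of code of your own. Each camera call takes 0.05 s, during which the arm holds its last target. There are 200 camera calls.

TASK

With the fingertips, push the brown capped pipe sleeve along its channel until it is fully home against the jig's end stop, then push the jig's upright hold-down lever over past centre so that it snaps down and clamps the sleeve. Only push: do not pick the sleeve up, and leave the other fittings and the blue tub where they are. Finish with the hand clear of everything.

Things in the scene. Friction and masses are not known exactly. Their poses are not given: they have to be found in the camera images.
- jig: Metal clamping jig fixed to the counter. Origin on the counter (z 0) on the channel's centre line; x runs along the channel to the end stop, z up. Base plate x -130..120, y -58..82 mm, 12 mm thick; its top is the channel floor. Two steel rails along x from -125 to 90 mm, 46 mm apart inside, 8 mm thick, tops at z 26 mm. The channel's -x end is open. It never moves in a run.
- stop_face (a point): Middle of the end stop's inner face, at jig x 90, y 0, z 34 mm; axes as the jig's. The stop is an upright steel plate 70 mm wide, 14 mm thick, top at z 62 mm.
- hinge (a point): Middle of the lever's hinge axis, at jig x 60, y 48, z 70 mm; axes as the jig's, the hinge axis is x. It is carried by two steel cheeks, together x 42..78, y 34..62 mm in the jig frame, tops at z 82 mm.
- sleeve_mid (a point): Centre of the loose brown plastic pipe sleeve, 100 mm long, 44 mm diameter, about 0.13 kg, lying in the channel, axis at z 34 mm. Its x axis points along its length to the stop (it may be rolled about it). The end away from the stop is a flat closed cap 50 mm behind this point. It starts 25 to 70 mm short of the stop; fully home this point is at jig x 40 mm.
- lever_angle (a joint): Hold-down lever's angle (rad). 0: open, standing up, leaning 0.61 outwards (to jig +y) from vertical. Grows as it swings towards jig -y: vertical at 0.61, level across the channel with its pad on the sleeve at about 2.18; 2.32 if no sleeve is there. A spring resists with up to about 0.2 N m until just past vertical (about 0.65), then snaps it down by itself and clamps the sleeve.
- lever_grip (a point): Mid-line of the lever in its black grip, 85 mm from the hinge. Grip 18 mm diameter, 55 to 109 mm from the hinge; below it a steel bar 14 x 12 mm. Open: at jig x 60, y 97, z 140 mm, lever top at z 165 mm (180 mm when vertical). Clamped: lever level at z 70 mm, reaching to jig y -61 mm.
- lever: The hold-down lever; origin on its hinge axis, at point hinge. On its underside, 48 mm from the hinge, a rubber pad (disc 18 mm across, 8 mm thick) presses on the sleeve's top when clamped. A thin spring strut beside it (at jig x 34 mm) works its snap action and needs no handling.
- elbow: Loose brown elbow fitting, legs 42 mm long and 36 mm in diameter, lying beside the jig; not to be disturbed. Origin on its underside below the bend.
- tee: Loose brown tee fitting, 80 mm long, 36 mm in diameter, lying beside the jig; not to be disturbed. Origin on its underside in the middle.
- tub: Blue open plastic tub of small fittings, 100 x 150 mm, 60 mm high, standing on the counter beyond the jig's end stop; not to be disturbed. Origin at the centre of its underside.
- sleeve: The same sleeve; this origin is on its surface, 22 mm from its axis, half-way along (below point sleeve_mid unless the sleeve has rolled).

How it is judged:
On the way, in this order (a step that is already met when the one before it is completed fails the run):
1. the sleeve is home against the end stop while the lever is still open (x of sleeve_mid in the frame of jig above 0.036 m and y of sleeve_mid in the frame of jig between -0.006 and 0.006 m and height (world z) of sleeve_mid below 0.039 m and angle between the x axis of sleeve_mid and the x axis of jig, either way round below 0.1 rad and value of joint lever_angle below 0.3 rad), for 0.2 s.
2. the lever is snapped down on the sleeve (value of joint lever_angle above 2.05 rad and contact force between lever and sleeve above 1.5 N), for 0.2 s.
At the end, for the whole second after the job is handed in: The sleeve's end is within 4 mm of the end stop, lying flat in the channel (within 6 mm of its centre line, 0.1 rad, not raised by 5 mm); the lever is over, at 2.05 to 2.27 rad and at rest, its pad pressing on the sleeve with more than 1.5 N; elbow, tee and tub are within 20 mm of where they were (all of step 2 and x of sleeve_mid in the frame of jig above 0.036 m and y of sleeve_mid in the frame of jig between -0.006 and 0.006 m and height (world z) of sleeve_mid below 0.039 m and angle between the x axis of sleeve_mid and the x axis of jig, either way round below 0.1 rad and value of joint lever_angle below 2.27 rad and velocity of joint lever_angle between -0.1 and 0.1 rad/s and distance of each of elbow, tee, tub from where it was at the start of the episode below 0.02 m); the robot touches nothing.
It fails at once if the sleeve is lifted out of its channel (raised by more than 15 mm) (height (world z) of sleeve_mid above 0.049 m).
It fails at once if the elbow is disturbed (moved more than 20 mm) (distance of elbow from where it was at the start of the episode above 0.02 m).
It fails at once if the tee is disturbed (moved more than 20 mm) (distance of tee from where it was at the start of the episode above 0.02 m).
It fails at once if the tub is disturbed (moved more than 20 mm) (distance of tub from where it was at the start of the episode above 0.02 m).
It fails at once if the tub is lifted (height (world z) of tub above 0.012 m).
It also fails if it takes over 42 s, if anything falls off the work surface, if the arm or the gripper's body presses on something with over 40 N, if the wrist force passes 120 N, or if a joint passes its speed limit or range.

## Working session

There is one attempt and no reset: what is moved stays moved. The work goes in short steps, Python scripts to look and compute and a tool call to move; the robot and the scene stay as the last step left them, time stands still between calls to the robot, and variables do not carry over. Pictures are saved under pics/ and viewed, about 8 in all and at most 12, crops included, and the job is handed in when it is done.

Besides the shell and the picture viewer there is one more tool, called by a JSON object that holds its "fn" and its "kwargs". apply_moves: Moves the arm, as the interface text tells. Its arguments: {"type":"object","properties":{"moves":{"type":"array","items":{"type":"array","items":{"type":"array","items":{"type":"number"}}}},"force":{"type":"number"}},"required":["moves"]}

```bash
mkdir -p pics; python3 - <<'E'
from plant import ctrl
import cv2,numpy as np
s=ctrl.get_state();print(s['time'],s['eef_pos'],s['tcp_rot'],s['opening'])
for n in ['top','side']:
    im=ctrl.read_camera(n);cv2.imwrite(f'pics/{n}0.png',im[:,:,::-1])
    c=ctrl.get_calibration(n);print(n,np.round(c['camera_matrix'],1).tolist(),np.round(c['cam_to_world'],4).tolist(),[k for k in c])
E
```

```text
0.0 [0.22528373 0.63559448 0.22991384] [ 1.69589733e-01  9.85514023e-01 -1.13484833e-03 -3.80414291e-04] 0.9988952871009052
top [[618.2, 0.0, 321.2], [0.0, 618.2, 244.7], [0.0, 0.0, 1.0]] [[-0.0297, 0.9865, -0.1608, 0.4126], [-0.9996, -0.0297, 0.002, 0.0784], [-0.0028, 0.1608, 0.987, 1.1642], [0.0, 0.0, 0.0, 1.0]] ['camera_matrix', 'cam_to_world']
side [[440.6, 0.0, 324.3], [0.0, 440.6, 236.8], [0.0, 0.0, 1.0]] [[0.8326, 0.3878, -0.3954, 0.312], [-0.5538, 0.5839, -0.5935, -0.3331], [0.0008, 0.7132, 0.701, 0.5748], [0.0, 0.0, 0.0, 1.0]] ['camera_matrix', 'cam_to_world']
```

View pics/top0.png

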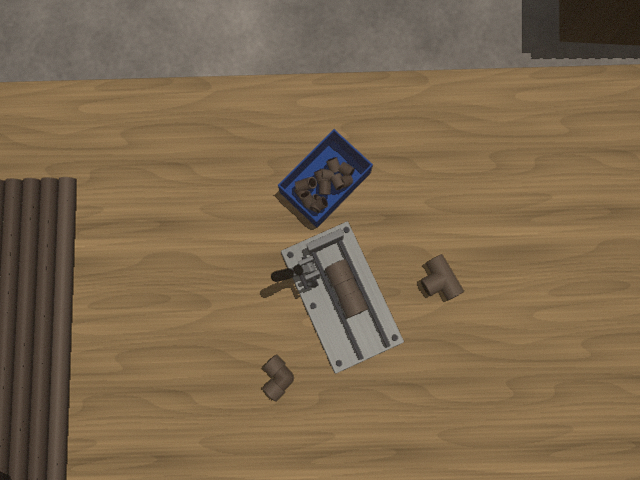

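View pics/side0.png

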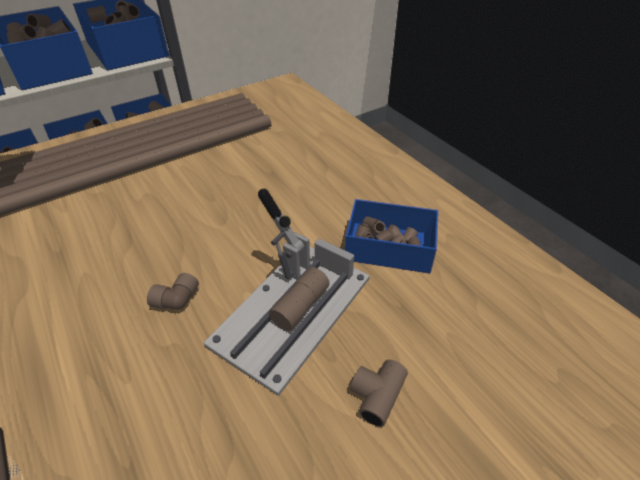

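```bash
cat > h.py <<'E'
import numpy as np,cv2
from plant import ctrl
from scipy.spatial.transform import Rotation as R
def rays(n,px):
    c=ctrl.get_calibration(n);K=c['camera_matrix'];T=np.array(c['cam_to_world'])
    p=np.c_[np.atleast_2d(px),np.ones(len(np.atleast_2d(px)))]@np.linalg.inv(K).T
    return T[:3,3],(p*[1,-1,-1])@T[:3,:3].T
def plane(n,px,z):
    o,d=rays(n,px);return o+d*((z-o[2])/d[:,2])[:,None]
E
python3 - <<'E'
from h import *
im=cv2.imread('pics/top0.png');hsv=cv2.cvtColor(im,cv2.COLOR_BGR2HSV)
m=((hsv[...,1]<40)&(hsv[...,2]>110)).astype(np.uint8);m[:215]=0;m[385:]=0;m[:,:270]=0;m[:,415:]=0
m=cv2.morphologyEx(m,cv2.MORPH_OPEN,np.ones((3,3)))
cs,_=cv2.findContours(m,0,1);pts=np.vstack([c for c in cs if len(c)>20])[:,0].astype(float)
w=plane('top',pts,.012)[:,:2]
r=cv2.minAreaRect((w*1000).astype(np.float32));print(r);b=cv2.boxPoints(r)/1000;print(b)
# side check of corners
for px in [(208,338),(278,379),(369,284)]: print(px,plane('side',px,.012)[:,:2])
# jig axis: long side, toward +x world
e1,e2=b[1]-b[0],b[2]-b[1];ax=e1 if np.linalg.norm(e1)>np.linalg.norm(e2) else e2
ax=ax/np.linalg.norm(ax);ax*=np.sign(ax[0]);ay=np.array([-ax[1],ax[0]])
o=b.mean(0)+ax*.005-ay*.012
print('jig',o,'yaw',np.degrees(np.arctan2(ax[1],ax[0])))
J=lambda p:np.c_[(p[:,:2]-o)@ax,(p[:,:2]-o)@ay]
print('top bolts',J(plane('top',[(290,255),(347,229),(395,337),(338,363)],.012)))
print('sleeve cap',J(plane('top',[(346,319),(366,312)],.034)))
print('side cap top',J(plane('side',[(283,306)],.056)),J(plane('side',[(284,315)],.034)))
print('stop top side', J(plane('side',[(315,243),(353,260)],.062)),J(plane('top',[(308,247),(343,232)],.062)))
s=ctrl.get_state();print(R.from_quat(s['tcp_rot']).as_matrix().round(3))
np.savez('jig.npz',o=o,ax=ax,ay=ay)
E
```

```text
((503.474365234375, 41.42735290527344), (248.4451904296875, 138.8818817138672), 22.52399444580078)
[[ 0.3621268   0.05798529]
 [ 0.41532832 -0.07030257]
 [ 0.6448219   0.02486941]
 [ 0.5916204   0.15315728]]
(208, 338) [[0.36837804 0.06091393]]
(278, 379) [[ 0.42250098 -0.05312206]]
(369, 284) [[0.62941399 0.01065415]]
jig [0.51268977 0.03225807] yaw 22.523996
top bolts [[ 0.1039807   0.06865311]
 [ 0.10518246 -0.0499724 ]
 [-0.11527055 -0.04629392]
 [-0.11503124  0.06900882]]
sleeve cap [[-0.04874243  0.0234484 ]
 [-0.05216722 -0.0150047 ]]
side cap top [[-0.03879544  0.0030504 ]] [[-0.03884099  0.00294564]]
stop top side [[ 0.08769943  0.03419542]
 [ 0.09011036 -0.03696811]] [[ 0.0962343   0.03367028]
 [ 0.09532233 -0.03537826]]
[[-0.942  0.334 -0.001]
 [ 0.334  0.942 -0.002]
 [ 0.    -0.002 -1.   ]]
```

{"fn": "apply_moves", "kwargs": {"moves": [[[0, 0, 0, 0, 0, -8.4, 1], [0, 0, 0, 0, 0, -8.4, 1], [0, 0, 0, 0, 0, -8.4, 1], [0, 0, 0, 0, 0, -8.4, 1], [0, 0, 0, 0, 0, -8.4, 1], [0, -0.045, 0, 0, 0, 0, 1], [0, -0.045, 0, 0, 0, 0, 1], [0, -0.045, 0, 0, 0, 0, 1], [0, -0.045, 0, 0, 0, 0, 1], [0, -0.045, 0, 0, 0, 0, 1], [0, -0.045, 0, 0, 0, 0, 1], [0, -0.045, 0, 0, 0, 0, 1]]]}}

```text
time: 1.3
eef_pos: [0.3514, 0.3384, 0.2218]
tcp_rot: [-0.211, 0.977, -0.006, -0.006]
contact_force: [0.8, 0.2, 0.2]
opening: 0.003
```

```bash
cat > st.py <<'E'
from h import *
j=np.load('jig.npz');s=ctrl.get_state();p=s['eef_pos'];d=p[:2]-j['o']
M=R.from_quat(s['tcp_rot']).as_matrix()
print('t',s['time'],'jig xyz',d@j['ax'],d@j['ay'],p[2],'open',s['opening'],'q',np.round(s['qpos'],2))
f=s['contact_force'];print('F jig',f[:2]@j['ax'],f[:2]@j['ay'],f[2])
Jm=np.c_[np.r_[j['ax'],0],np.r_[j['ay'],0],[0,0,1]]
print('tool axes in jig\n',(Jm.T@M).round(3))
E
python3 st.py
```

```text
t 1.3 jig xyz -0.031719567121511555 0.34462620756778495 0.22180313964338788 open 0.002964160239375289 q [ 0.56 -0.12  2.03 -0.01  1.25 -1.43]
F jig 0.8328549733598167 -0.11207784766678991 0.19472510053827474
tool axes in jig
 [[-0.999 -0.032 -0.014]
 [-0.032  0.999 -0.009]
 [ 0.014 -0.009 -1.   ]]
```

{"fn": "apply_moves", "kwargs": {"moves": [[[0.007, -0.045, 0, -0.5, -0.8, 1.8, 1], [0.007, -0.045, 0, 0, 0, 0, 1], [0.007, -0.045, 0, 0, 0, 0, 1], [0.007, -0.045, 0, 0, 0, 0, 1], [0.007, -0.045, 0, 0, 0, 0, 1], [0.007, -0.045, 0, 0, 0, 0, 1], [0.007, -0.045, 0, 0, 0, 0, 1], [0, 0, 0, 0, 0, 0, 1]]]}}

```text
time: 2.1
eef_pos: [0.4282, 0.0121, 0.2204]
tcp_rot: [-0.192, 0.981, -0.001, 0.0]
contact_force: [-0.2, 0.8, -0.2]
opening: -0.001
```

```bash
python3 st.py
```

```text
t 2.1 jig xyz -0.0857609627358119 0.013767085501553929 0.22035045214206764 open -0.0005220318369489775 q [-0.21 -0.28  2.16 -0.    1.26 -2.17]
F jig 0.15010799173764408 0.786545753984413 -0.2168230104361079
tool axes in jig
 [[-1.     0.006  0.001]
 [ 0.006  1.    -0.002]
 [-0.001 -0.002 -1.   ]]
```

{"fn": "apply_moves", "kwargs": {"moves": [[[0, -0.014, 0.03, 0, 0, 0, 1], [0, 0, 0.04, 0, 0, 0, 1], [0, 0, 0.04, 0, 0, 0, 1], [0, 0, 0.03, 0, 0, 0, 1], [0, 0, 0, 0, 0, 0, 1]]]}}

```text
time: 2.6
eef_pos: [0.4345, -0.0009, 0.0775]
tcp_rot: [-0.19, 0.982, -0.001, 0.002]
contact_force: [-0.6, -0.5, 0.5]
opening: 0.0
```

```bash
python3 st.py; python3 - <<'E'
from h import *
a=ctrl.read_camera('side')[180:400,180:420];b=ctrl.read_camera('top')[200:400,240:440]
a=cv2.resize(a,None,fx=1.7,fy=1.7,interpolation=2);b=cv2.resize(b,(374,374),interpolation=2)
cv2.imwrite('pics/c1.png',np.hstack([a[:374],b])[:,:,::-1])
E
```

```text
t 2.6 jig xyz -0.08493973771142756 -0.0006239185466620813 0.07749549159484287 open 1.9060364990330162e-05 q [-0.24 -0.06  2.27  0.    0.93 -2.19]
F jig -0.7251192068175778 -0.23150423573093265 0.4853693932820816
tool axes in jig
 [[-1.     0.01   0.004]
 [ 0.01   1.    -0.002]
 [-0.004 -0.002 -1.   ]]
```

View pics/c1.png

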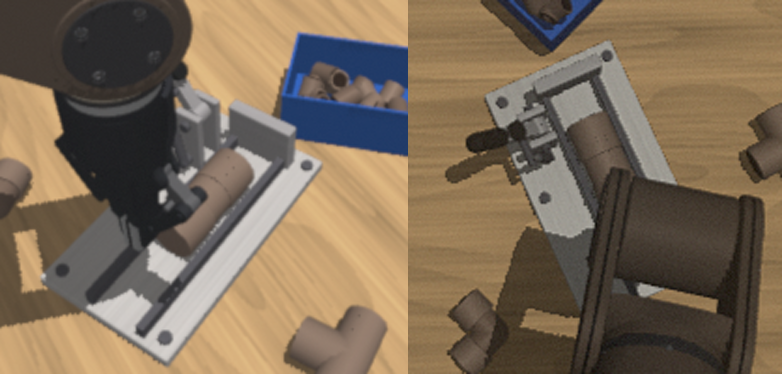

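{"fn": "apply_moves", "kwargs": {"moves": [[[0, 0.001, 0.025, 0, 0, 0.5, 1], [0, 0, 0.015, 0, 0, 0, 1], [0, 0, 0.007, 0, 0, 0, 1], [0, 0, 0, 0, 0, 0, 1], [-0.008, 0, 0, 0, 0, 0, 1], [-0.008, 0, 0, 0, 0, 0, 1]]]}}

```text
time: 3.3
eef_pos: [0.4633, 0.005, 0.0461]
tcp_rot: [-0.187, 0.982, -0.007, 0.017]
contact_force: [0.6, -0.1, -0.1]
opening: 0.002
```

```bash
python3 st.py
```

```text
t 3.3 jig xyz -0.0560884026741493 -0.006240207002853937 0.046072183059641135 open 0.002189671590290439 q [-0.21  0.05  2.23  0.    0.83 -2.16]
F jig 0.5458015479496623 -0.32786807809828505 -0.10716007563698061
tool axes in jig
 [[-0.999  0.017  0.03 ]
 [ 0.017  1.    -0.02 ]
 [-0.03  -0.02  -0.999]]
```

{"fn": "apply_moves", "kwargs": {"moves": [[[0.003, 0.006, 0.006, -1.1, 1.7, 1.0, 1], [0, 0, 0.005, 0, 0, 0, 1], [0, 0, 0.003, 0, 0, 0, 1], [0, 0, 0, 0, 0, 0, 1]]]}}

```text
time: 3.7
eef_pos: [0.4612, 0.0101, 0.0328]
tcp_rot: [-0.178, 0.984, -0.0, 0.001]
contact_force: [-0.1, -0.6, -0.3]
opening: 0.003
```

```bash
python3 st.py
```

```text
t 3.7 jig xyz -0.0560047503723142 -0.0007587158607663992 0.03280264893110339 open 0.0030512483809767305 q [-0.2   0.09  2.22  0.    0.83 -2.13]
F jig -0.2958848898553827 -0.5241801002611116 -0.2708940804189618
tool axes in jig
 [[-0.999  0.035  0.002]
 [ 0.035  0.999 -0.001]
 [-0.002 -0.001 -1.   ]]
```

{"fn": "apply_moves", "kwargs": {"moves": [[[-0.003, 0.001, 0, 0, 0, -2, 1], [-0.005, 0, 0, 0, 0, 0, 1], [-0.005, 0, 0, 0, 0, 0, 1], [-0.005, 0, 0, 0, 0, 0, 1], [-0.005, 0, 0, 0, 0, 0, 1], [0, 0, 0, 0, 0, 0, 1]]]}}

```text
time: 4.3
eef_pos: [0.483, 0.0205, 0.0323]
tcp_rot: [-0.197, 0.98, -0.0, -0.0]
contact_force: [0.1, -0.0, 0.2]
opening: 0.001
```

```bash
python3 st.py
```

```text
t 4.3 jig xyz -0.031877857377122655 0.0005215548499992381 0.03227874146184083 open 0.0013764975516663462 q [-0.17  0.14  2.17 -0.    0.84 -2.13]
F jig 0.06958558930349662 -0.037176861105639995 0.21240182232435004
tool axes in jig
 [[-1.    -0.003 -0.   ]
 [-0.003  1.    -0.   ]
 [ 0.    -0.    -1.   ]]
```

{"fn": "apply_moves", "kwargs": {"moves": [[[-0.004, 0, 0, 0, 0, 0, 1], [-0.003, 0, 0, 0, 0, 0, 1], [-0.003, 0, 0, 0, 0, 0, 1]]]}}

```text
time: 4.6
eef_pos: [0.4918, 0.0245, 0.0321]
tcp_rot: [-0.197, 0.98, 0.0, -0.002]
contact_force: [-8.6, -5.5, 6.2]
opening: -0.001
```

```bash
python3 st.py; python3 - <<'E'
from h import *
a=ctrl.read_camera('side')[180:400,180:420];b=ctrl.read_camera('top')[200:400,240:440]
a=cv2.resize(a,None,fx=1.7,fy=1.7,interpolation=2);b=cv2.resize(b,(374,374),interpolation=2)
cv2.imwrite('pics/c2.png',np.hstack([a[:374],b])[:,:,::-1])
E
```

```text
t 4.6 jig xyz -0.02228562329611583 0.000888840453088807 0.03205698596315372 open -0.0008170194185618707 q [-0.16  0.16  2.14 -0.    0.85 -2.12]
F jig -10.05546336035816 -1.8136431076936268 6.2246023499904535
tool axes in jig
 [[-1.    -0.004 -0.004]
 [-0.004  1.     0.001]
 [ 0.004  0.001 -1.   ]]
```

View pics/c2.png

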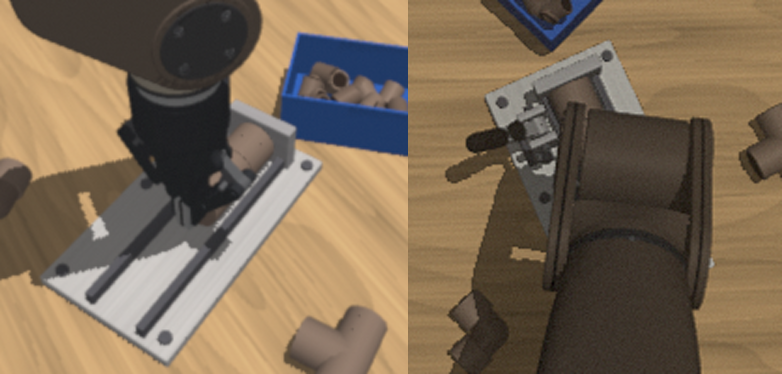

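{"fn": "apply_moves", "kwargs": {"moves": [[[-0.002, 0, 0, 0, 0, 0, 1], [-0.001, 0, 0, 0, 0, 0, 1], [-0.001, 0, 0, 0, 0, 0, 1], [0, 0, 0, 0, 0, 0, 1]]]}}

```text
time: 5.1
eef_pos: [0.4914, 0.0245, 0.0319]
tcp_rot: [-0.198, 0.98, -0.0, -0.008]
contact_force: [-1.1, -0.3, 0.7]
opening: -0.0
```

```bash
python3 st.py
```

```text
t 5.1 jig xyz -0.022642516002468027 0.0009650338097012814 0.03192051797326011 open -9.179489374024007e-05 q [-0.15  0.16  2.14 -0.01  0.86 -2.12]
F jig -1.1105090529128074 0.1705440325267329 0.6988490664019331
tool axes in jig
 [[-1.    -0.006 -0.017]
 [-0.006  1.     0.003]
 [ 0.016  0.003 -1.   ]]
```

{"fn": "apply_moves", "kwargs": {"moves": [[[0.012, 0, 0, 0, 0, 0, 1], [0, 0, -0.03, 0, -1, 0, 1], [0, 0, -0.045, 0, 0, 0, 1], [0, 0, -0.045, 0, 0, 0, 1], [0, 0, -0.045, 0, 0, 0, 1], [0, 0, -0.045, 0, 0, 0, 1], [0, 0, 0, 0, 0, 0, 1]]]}}

```text
time: 5.8
eef_pos: [0.4773, 0.019, 0.2475]
tcp_rot: [-0.198, 0.98, 0.003, 0.003]
contact_force: [0.8, -0.6, 1.0]
opening: -0.004
```

```bash
python3 st.py
```

```text
t 5.8 jig xyz -0.037799172829941295 0.0013075302797976585 0.24753013180962552 open -0.003785859870806182 q [-0.18 -0.18  2.03  0.01  1.28 -2.15]
F jig 0.4818207266490917 -0.7988117708550753 0.9519522721481863
tool axes in jig
 [[-1.    -0.005  0.007]
 [-0.005  1.     0.004]
 [-0.007  0.004 -1.   ]]
```

Move to jig (60, 160), high.

{"fn": "apply_moves", "kwargs": {"moves": [[[-0.025, 0.04, 0, 0, 0, 0, 1], [-0.025, 0.04, 0, 0, 0, 0, 1], [-0.025, 0.04, 0, 0, 0, 0, 1], [-0.023, 0.04, 0, 0, 0, 0, 1], [0, 0, 0, 0, 0, 0, 1]]]}}

```text
time: 6.3
eef_pos: [0.5076, 0.208, 0.2494]
tcp_rot: [-0.193, 0.981, 0.003, 0.009]
contact_force: [0.0, 0.1, -0.8]
opening: 0.004
```

```bash
python3 st.py; python3 - <<'E'
from h import *
a=ctrl.read_camera('side')[120:340,160:400];b=ctrl.read_camera('top')[200:400,240:440]
a=cv2.resize(a,None,fx=1.7,fy=1.7,interpolation=2);b=cv2.resize(b,(374,374),interpolation=2)
cv2.imwrite('pics/c3.png',np.hstack([a[:374],b])[:,:,::-1])
E
```

```text
t 6.3 jig xyz 0.06261254770258932 0.16430626430453754 0.24938352174024783 open 0.00411141545381615 q [ 0.2  -0.02  1.88  0.01  1.26 -1.76]
F jig 0.05629624869665076 0.07412245866231348 -0.8389223604756805
tool axes in jig
 [[-1.     0.004  0.019]
 [ 0.004  1.     0.002]
 [-0.019  0.002 -1.   ]]
```

View pics/c3.png

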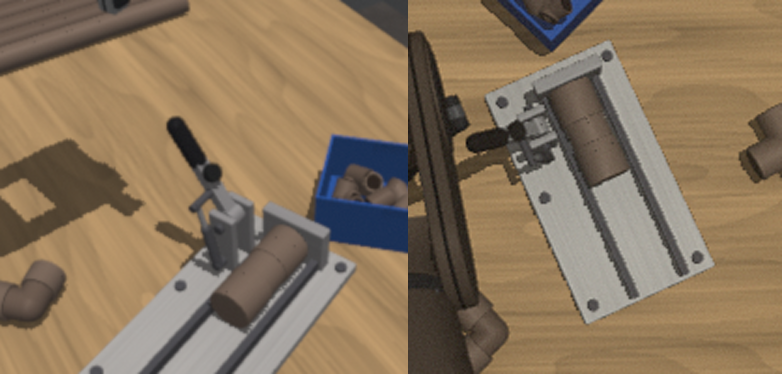

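{"fn": "apply_moves", "kwargs": {"moves": [[[0.002, -0.001, 0.04, 0, 1.1, 0, 1], [0, 0, 0.04, 0, 0, 0, 1], [0, 0, 0.029, 0, 0, 0, 1], [0, 0, 0, 0, 0, 0, 1], [0, -0.012, 0, 0, 0, 0, 1], [0, 0, 0, 0, 0, 0, 1]]]}}

```text
time: 7.0
eef_pos: [0.5123, 0.1839, 0.1389]
tcp_rot: [-0.188, 0.982, -0.001, 0.001]
contact_force: [0.8, -0.3, -0.1]
opening: 0.001
```

```bash
python3 st.py
```

```text
t 7.0 jig xyz 0.05776996533790888 0.14021630982496616 0.1389194653634582 open 0.0011562383159385774 q [ 0.16  0.1   1.98 -0.    1.07 -1.79]
F jig 0.6759796064780396 -0.585929755282077 -0.07549727037550155
tool axes in jig
 [[-1.     0.014  0.002]
 [ 0.014  1.    -0.003]
 [-0.002 -0.002 -1.   ]]
```

{"fn": "apply_moves", "kwargs": {"moves": [[[-0.002, -0.012, 0, 0, 0, -0.8, 1], [0, -0.012, 0, 0, 0, 0, 1], [0, -0.012, 0, 0, 0, 0, 1], [0, -0.012, 0, 0, 0, 0, 1], [0, -0.012, 0, 0, 0, 0, 1], [0, 0, 0, 0, 0, 0, 1]]]}}

```text
time: 7.6
eef_pos: [0.5434, 0.1247, 0.1485]
tcp_rot: [-0.193, 0.981, -0.001, 0.009]
contact_force: [-0.1, 0.2, -0.7]
opening: -0.001
```

```bash
python3 st.py; python3 - <<'E'
from h import *
a=ctrl.read_camera('side')[120:340,160:400];b=ctrl.read_camera('top')[200:400,240:440]
a=cv2.resize(a,None,fx=1.7,fy=1.7,interpolation=2);b=cv2.resize(b,(374,374),interpolation=2)
cv2.imwrite('pics/c4.png',np.hstack([a[:374],b])[:,:,::-1])
E
```

```text
t 7.6 jig xyz 0.06380056209168025 0.07359055455970444 0.1484904804337531 open -0.0007901064057295985 q [ 0.04  0.1   1.95  0.    1.07 -1.92]
F jig -0.03920615851944276 0.19384709574826822 -0.6751419354091048
tool axes in jig
 [[-1.     0.004  0.017]
 [ 0.004  1.    -0.005]
 [-0.017 -0.005 -1.   ]]
```

View pics/c4.png

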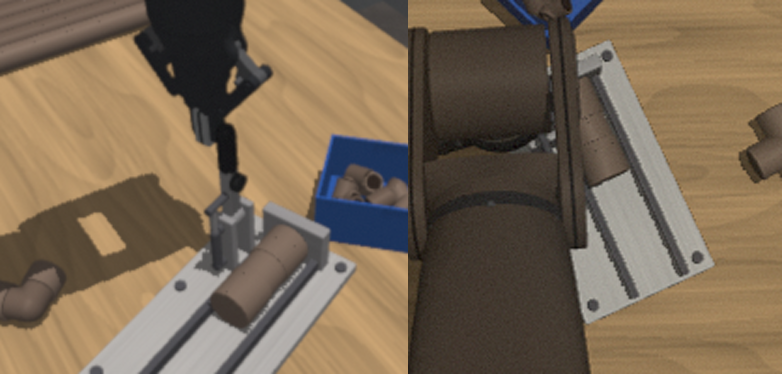

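{"fn": "apply_moves", "kwargs": {"moves": [[[0.003, -0.01, 0, 0, 1, 0, 1], [0, -0.01, 0, 0, 0, 0, 1], [0, -0.008, 0, 0, 0, 0, 1], [0, 0, 0, 0, 0, 0, 1], [0, 0, 0, 0, 0, 0, 1]]]}}

```text
time: 8.2
eef_pos: [0.5502, 0.0966, 0.1466]
tcp_rot: [-0.194, 0.981, -0.002, -0.002]
contact_force: [-0.2, 0.2, -0.5]
opening: 0.001
```

```bash
python3 st.py; python3 - <<'E'
from h import *
a=ctrl.read_camera('side')[120:340,160:400];b=ctrl.read_camera('top')[200:400,240:440]
a=cv2.resize(a,None,fx=1.7,fy=1.7,interpolation=2);b=cv2.resize(b,(374,374),interpolation=2)
cv2.imwrite('pics/c5.png',np.hstack([a[:374],b])[:,:,::-1])
E
```

```text
t 8.2 jig xyz 0.059321335246147106 0.04500576355662737 0.146557034449668 open 0.0014360066537640378 q [-0.01  0.12  1.93 -0.01  1.09 -1.96]
F jig -0.059341975117074744 0.27992880502807505 -0.47221465374964905
tool axes in jig
 [[-1.     0.002 -0.005]
 [ 0.002  1.    -0.003]
 [ 0.005 -0.003 -1.   ]]
```

View pics/c5.png

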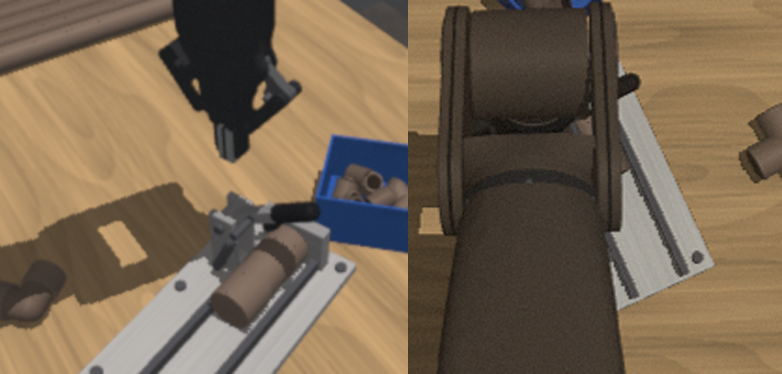

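Lever has snapped down on the sleeve. Raise the hand straight up and clear, then check.

{"fn": "apply_moves", "kwargs": {"moves": [[[0, 0, -0.04, 0, 0, 0, 1], [0, 0.02, -0.04, 0, 0, 0, 1], [0, 0.04, -0.03, 0, 0, 0, 1], [0, 0.045, 0, 0, 0, 0, 1], [0, 0.045, 0, 0, 0, 0, 1], [0, 0.045, 0, 0, 0, 0, 1], [0, 0, 0, 0, 0, 0, 1], [0, 0, 0, 0, 0, 0, 1], [0, 0, 0, 0, 0, 0, 1]]]}}

```text
time: 9.2
eef_pos: [0.4726, 0.2856, 0.2619]
tcp_rot: [-0.195, 0.981, -0.0, -0.001]
contact_force: [-0.1, 0.3, 0.4]
opening: -0.004
```

```bash
python3 st.py; python3 - <<'E'
from h import *
j=np.load('jig.npz')
a=ctrl.read_camera('side');b=ctrl.read_camera('top')
cv2.imwrite('pics/side6.png',a[:,:,::-1]);cv2.imwrite('pics/top6.png',b[:,:,::-1])
a=cv2.resize(a[120:340,160:400],None,fx=1.7,fy=1.7,interpolation=2);b=cv2.resize(b[200:400,240:440],(374,374),interpolation=2)
cv2.imwrite('pics/c6.png',np.hstack([a[:374],b])[:,:,::-1])
E
```

```text
t 9.2 jig xyz 0.060040784045399254 0.2493312123180015 0.26193433954135725 open -0.003952342926112893 q [ 0.36 -0.01  1.85 -0.    1.3  -1.6 ]
F jig 0.03262255934841608 0.3651293283466043 0.35185056481293114
tool axes in jig
 [[-1.     0.001 -0.003]
 [ 0.001  1.    -0.   ]
 [ 0.003 -0.    -1.   ]]
```

View pics/c6.png

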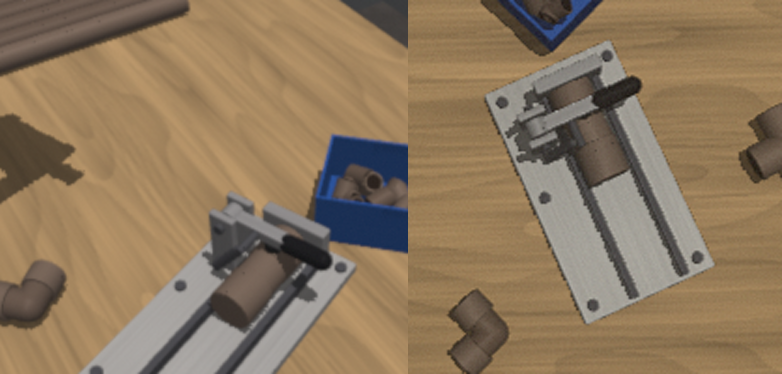

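```bash
python3 -c "
from plant import ctrl
print(ctrl.sign_off())"
```

```text
the job is handed in; nothing more can be done
None
```

I pushed the sleeve home against the end stop and tipped the lever past vertical; it snapped down onto the sleeve. I then moved the hand clear and handed the job in at about 9.2 s. The sign-off gave no verdict.

- **Sleeve:** I pushed until the wrist force rose to about 10 N, with the fingertips at jig x -22 mm. I had expected about -21 mm for fully home. In the pictures the sleeve touches the stop, and it looks unmoved after clamping.
- **Lever:** it lies level across the sleeve with its pad on top. I judged this from the pictures only; the lever angle and pad force could not be read.
- **Other items:** the elbow, tee and tub look unmoved.
- **Hand:** it finished about 0.26 m up and well to the side, with a contact force of about 0.5 N, which is noise level.
- **What was off:** while lowering near the arm's inner reach limit, the tool drifted about 13 mm along the channel and tilted about 2°. I corrected this before touching the sleeve. It also rose about 10 mm while pushing the lever, with no effect that I could see.

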